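# Hold down the leaning tea tin and draw off its deep lid

## Task

The tea tin's lid is so tight that the whole tin comes up with it: slide the stand's hold-down bar fully home over the tin's foot first, then draw the blue lid straight off along the leaning tin, leaving the base seated in its stand with the bar home. Lower the lid onto the chopping board and let go only once it is down, so that it stands upright, open side down on the board; leave the mug, cup, spoon and yoghurt pot where they are.

Things in the scene. Friction and masses are not known exactly. Their poses are not given: they have to be found in the camera images.
- tin_stand: Fixed wood stand. Origin on the worktop right below the seat of the tin; only its yaw varies: x level, uphill (to the robot's left, within 12 degrees), y toward the robot, z up. Its deck (y -62 to +190 mm, 112 mm along the slope) rises toward +x at 30 degrees; tin, bar and knob stand square to it: the tin's axis points along (-0.5, 0, 0.866), the slope along (0.866, 0, 0.5) in this frame.
- holddown (a joint): Travel of the steel hold-down bar, m: 0 = drawn fully back, 0.055 = fully home, over the downhill long edge of the tin's foot. It slides level along the stand's -y axis, starts within 12 mm of 0, needs about 3 N, stays where it is left.
- holddown_knob (a point): Centre of the black square post by which the bar is moved: 14 x 14 mm, 36 mm long, standing square to the deck (leaning 30 degrees like the tin, sides along the slope and along the stand's y). Its centre is 35.5 mm above the deck, 18 mm above the bar; bar home, it is 110 mm from the tin's axis along +y.
- base_mouth (a point): Centre of the open top of the white tin base, inside the lid, 105 mm along the tin's axis from the underside of the foot. z is the tin's axis (upward), y the long side. Base 47.6 x 85.6 mm outside, with a steel foot 76 x 98 x 7 mm lying in a shallow rimmed seat on the deck; 0.35 kg, loose; about 2.5 mm of play under the bar.
- lid_center (a point): Centre of the blue slip lid, half-way up: 56 mm (x, across) x 94 mm (y, long) x 63 mm high (z, to its closed top), walls 3 mm, 90 g. On the tin its axes are the tin's and the centre lies 28.5 mm below the base mouth. Grip it across the 56 mm, fingers along the leaning axis. Overlap 60 mm, play 1.2 mm; two spring pads hold it (8 to 15 N) until it has risen about 43 mm.
- board: Fixed wooden chopping board, 250 mm (x) x 360 mm (y) x 22 mm; its top is at z = 0.022. Origin in the middle of its underside. A teaspoon lies on its far right part (more than 30 mm beyond its centre in x, and from 25 mm in y to the right).
- striped_mug: Striped mug, 81 x 116 x 94 mm, bystander; origin in the middle of its underside.
- metal_cup: Small metal cup, 65 mm across, 61 mm high, bystander; origin in the middle of its underside.
- tea_spoon: Teaspoon, 130 x 27 x 11 mm, lying on the far right part of the board, bystander; origin under its middle.
- yoghurt: Yoghurt pot, 72 mm across, 71 mm high, bystander; origin in the middle of its underside.
- seat (a point): Fixed point of the stand, on the deck 62 mm above the worktop, where the centre of the underside of the tin's foot belongs. Axes those of the stand (not leaning).
- foot_center (a point): Centre of the underside of the tin base's foot.
- tin_lid: Same lid as point lid_center; origin in the middle of its open lower edge, 31.5 mm below the centre.

How it is judged:
By the outcome, as a careful person would: the job done as asked, in the order asked, and still so for the second after the job is handed in, with the robot touching nothing.
It also fails if it takes over 46 s, if anything falls off the work surface, if the arm or the gripper's body presses on something with over 40 N, if the wrist force passes 120 N, or if a joint passes its speed limit or range.

## Robot

A 6-joint arm with a two-finger parallel gripper is mounted at the origin on a cart in front of the work surface, level with it; the furniture and walls round the work are solid. World frame = base frame: x ahead of the robot, y to its left, z up, the work surface at z = 0. Lengths are in mm, angles in rad, forces in N, time in s.
With the tool pointing down it reaches from about 300 to 775 mm from the base axis. Payload 14.6 kg.
Tool frame: the origin (TCP) lies midway between the tips of the shut fingers; the grasp point (between the pads) lies 19 mm behind it; y points along the fingers, z is the direction in which the jaws open and shut, and the axes are right-handed (so a half turn about y gives the same grasp; the last joint's range is limited). The gripper opens to 94 mm and grips with 3 to 60 N. Pads are 16 mm wide; open, the fingers measure 119 mm over their backs; the gripper's body (75 mm by 177 mm) begins 78 mm behind the grasp point.
Start: joints at [-1.189, 0.3, 1.521, -0, 1.321, -0.067], TCP at [238.628, -495.526, 205.446] pointing down, gripper open.
Joint ranges: [-3.03, 3.03], [-0.79, 2.21], [0.23, 2.52], [-1.04, 4.18], [0, 3.07], [-2.55, 2.55]. Speed limits (rad/s): [2.22, 2.22, 2.57, 3.14, 3.14, 3.14].

## Interface

Orientations are given as [roll, pitch, yaw] about the fixed x, y, z axes, in that order (R = Rz(yaw) Ry(pitch) Rx(roll)).
In Python, from cell import manip gives the robot as it stands.
- The arm moves only by the tool play_rows, never from a script. Its argument "series" is a list of rows, each a list of 3 entries, a list of its own where there are three numbers: the shift along the tool's x, y, z in m, then the turn about the tool's y in rad, then the closure, from 0 (fully open) to 1 (shut). In form: [[[dx, dy, dz], twist, grip], ...]. A call has 1 to 20 rows; each row is the pose to reach, as a shift and turn from the pose measured when the call began, along the tool's axes at that moment; what a row does not reach only later rows make up. A row lasts 1/10 s, in which the tool goes at most 50 mm and 8.59 degrees, less where a joint would pass 70% of its speed; a pose out of reach is approached as far as the arm can. A call with a gripper value outside its range is refused whole. The fingers move at their own pace and stop on an object; "squeeze" is the grip in N (left out, the last holds). Time passes only in rows, so rows that repeat a pose let the fingers close. It gives the time, the measured TCP pose, the force and the opening at its end, in the units of the state.
- manip.read_state(): the state, without advancing time (a new reading comes with each control period).
- manip.camera(name): name is "scene" or "top" or "wrist"; returns the picture (420x560x3 uint8, red, green, blue); there is no depth.
- manip.camera_params(name): a dict with "K" (3x3 intrinsics, pixels), "dist_coeffs" ([k1, k2, p1, p2, k3] as OpenCV has them; the pictures are not rectified), "rvec" (rotation vector, rad) and "tvec" (3), from world to camera coordinates, as OpenCV has them. Camera axes: x right, y down, z forward; pixel columns grow to the right and rows downward; lengths in mm; the calibration is good to about 2 mm. A picture is of the moment at which its call begins: read the wrist's pose just before it. camera_params takes no time and is no camera call; for the wrist camera it gives the pose at the moment of the call.
- manip.sign_off(): hands the job in, once; it reports no verdict.
The state is a dict: "clock": time; "joints": joint angles; "qd": joint speeds; "effort": joint torques, N m; "eef_pos": TCP position; "eef_rot": TCP orientation; "wrist_force": force on the tool from outside, world axes, zero at the start; "moment": the same for the moment, N m; "finger_gap": finger opening in mm.
Only numpy, scipy, OpenCV 4.12 (cv2) and the standard library are available. Lean on these libraries where they do the work, as an engineer would, in place of code of your own. Each camera call takes 0.05 s, during which the arm holds its last target. There are 200 camera calls.

## Working session

There is one attempt and no reset: what is moved stays moved. The work goes in short steps, Python scripts to look and compute and a tool call to move; the robot and the scene stay as the last step left them, time stands still between calls to the robot, and variables do not carry over. Pictures are saved under pics/ and viewed, about 8 in all and at most 12, crops included, and the job is handed in when it is done.

Besides the shell and the picture viewer there is one more tool, called in YAML: its name, and indented under it one key for each argument. play_rows: Moves the arm, as the interface text tells. Its arguments: {"type":"object","properties":{"series":{"type":"array","items":{"type":"array"}},"squeeze":{"type":"number"}},"required":["series"]}

```bash
mkdir -p pics; ls; cat > h.py <<'E'
import numpy as np, cv2
from cell import manip
from scipy.spatial.transform import Rotation as R
def params(n):
    p=manip.camera_params(n); return [np.array(p[k],float) for k in("K","dist_coeffs","rvec","tvec")]
def ray(P,uv):
    K,d,r,t=P; M=R.from_rotvec(r.ravel()).as_matrix()
    u=cv2.undistortPoints(np.array(uv,float).reshape(-1,1,2),K,d).reshape(-1,2)
    D=np.c_[u,np.ones(len(u))]@M; return -M.T@t.ravel(), D
def onz(P,uv,z):
    o,D=ray(P,uv); return o+D*((z-o[2])/D[:,2])[:,None]
def proj(P,X):
    K,d,r,t=P; return cv2.projectPoints(np.array(X,float).reshape(-1,3),r,t,K,d)[0].reshape(-1,2)
def tri(Ps,uvs):
    A=np.zeros((3,3));b=np.zeros(3)
    for P,uv in zip(Ps,uvs):
        o,D=ray(P,[uv]);D=D[0]/np.linalg.norm(D[0]);N=np.eye(3)-np.outer(D,D);A+=N;b+=N@o
    return np.linalg.solve(A,b)
def tool():
    s=manip.read_state(); return np.array(s["eef_pos"]),R.from_euler("xyz",s["eef_rot"]).as_matrix(),s
def snap(n,f):
    P=params(n); im=cv2.cvtColor(np.array(manip.camera(n)),cv2.COLOR_RGB2BGR); cv2.imwrite(f"pics/{f}.png",im); return P,im
E
python3 - <<'E'
from h import *
import pickle
a=snap("scene","s0");b=snap("top","t0")
pickle.dump((a,b),open("v0.pkl","wb"))
for P in(a[0],b[0]): print(ray(P,[[280,210]]),P[0][0,0])
p,Rm,s=tool();print(p,Rm.round(3),s["clock"],s["eef_rot"],s["finger_gap"])
E
```

```text
pics
(array([ 122.34407425, -910.25791875,  956.11098339]), array([[ 0.39152799,  0.63188645, -0.66894638]])) 525.3672267613473
(array([ 521.59100725, -139.98526457, 1234.96181574]), array([[ 0.08468866,  0.00161503, -0.99644045]])) 486.48817620556713
[ 238.55874398 -495.31763667  204.94775061] [[-0.901 -0.     0.434]
 [-0.434  0.001 -0.901]
 [-0.    -1.    -0.001]] 0.1 [-1.57182099e+00  8.85210408e-05 -2.69276149e+00] 93.98984540987746
```

View pics/s0.png

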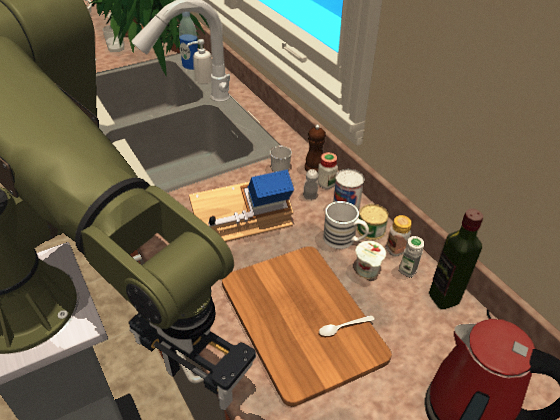

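View pics/t0.png

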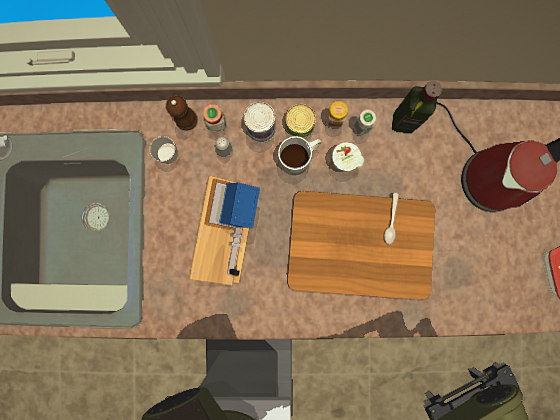

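```bash
python3 - <<'E'
import cv2,numpy as np
t=cv2.imread("pics/t0.png")[165:295,180:280];s=cv2.imread("pics/s0.png")[160:250,180:305]
a=cv2.resize(t,None,fx=4,fy=4,interpolation=cv2.INTER_CUBIC)
b=cv2.resize(s,None,fx=3.2,fy=3.2,interpolation=cv2.INTER_CUBIC)
o=np.zeros((520,800,3),np.uint8);o[:,:400]=a;o[:b.shape[0],400:]=b
cv2.imwrite("pics/c0.png",o)
E
```

```text
(no output)
```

View pics/c0.png

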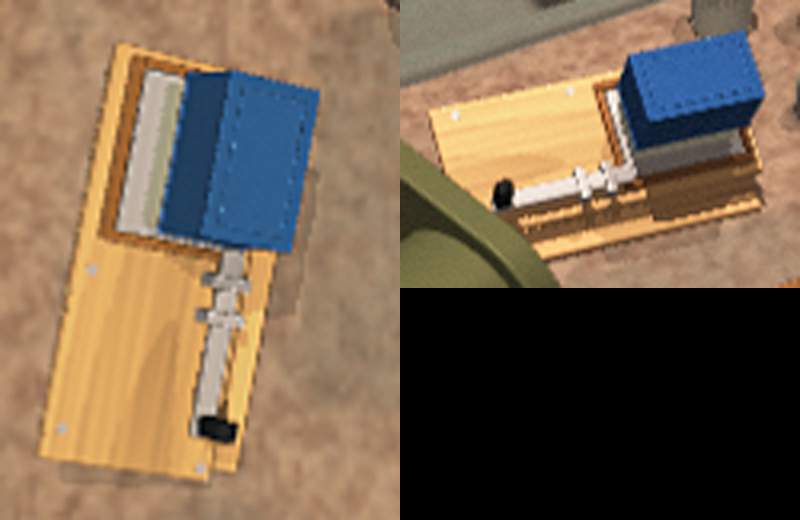

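```bash
cat > pose.py <<'E'
from h import *
import pickle
(Ps,s),(Pt,t)=pickle.load(open("v0.pkl","rb"))
top=lambda x,y:((x+.5)/4+180-.5,(y+.5)/4+165-.5)
sc=lambda x,y:((x-400+.5)/3.2+180-.5,(y+.5)/3.2+160-.5)
A=onz(Pt,[top(231,70),top(203,235)],169.5)
B=onz(Pt,[top(320,90),top(292,252)],141.5)
print(A.round(1),B.round(1))
for e in(A,B):
    d=e[1]-e[0];print("len",np.linalg.norm(d),"y-axis ang",np.degrees(np.arctan2(d[1],d[0])))
D=onz(Pt,[top(117,44),top(40,457)],90); d=D[1]-D[0]; print("deck left",np.linalg.norm(d),np.degrees(np.arctan2(d[1],d[0])))
c=(A.sum(0)+B.sum(0))/4;print("lidtop",c)
k=tri([Pt,Ps],[top(216,428),sc(504,193)]);print("knob",k,proj(Pt,k)-top(216,428))
hsv=cv2.cvtColor(t,cv2.COLOR_BGR2HSV)
# bystanders / board
bt=onz(Pt,[(291,192),(434,199),(432,299),(288,290)],22);print("board",bt.round(0), bt.mean(0))
print("mug",onz(Pt,[(295,154)],90),"yog",onz(Pt,[(347,156)],70),"spoon",onz(Pt,[(395,195),(390,244)],28),"cup",onz(Pt,[(163,150)],60))
E
python3 pose.py
```

```text
[[674.8 -44.4 169.5]
 [583.6 -29.  169.5]] [[666.9 -92.4 141.5]
 [575.2 -76.3 141.5]]
len 92.56080988002647 y-axis ang 170.4257918082468
len 93.12166244888603 y-axis ang 170.0129498651516
deck left 248.36660850225556 169.6740909380117
lidtop [625.13967039 -60.55294078 155.5       ]
knob [474.54795643 -26.98082507  74.82183905] [[ 0.05897112 -0.12092804]]
board [[ 670. -166.   22.]
 [ 649. -529.   22.]
 [ 398. -516.   22.]
 [ 426. -156.   22.]] [ 535.87611911 -341.60788181   22.        ]
mug [[ 752.93851133 -175.07886247   90.        ]] yog [[ 751.18273526 -302.32351694   70.        ]] spoon [[ 659.51814289 -427.10171525   28.        ]
 [ 536.96072966 -411.0165331    28.        ]] cup [[772.83392096 150.32241747  60.        ]]
```

play_rows:
  series:
    - [[-0.387,0,-0.34],0.62,1]
    - [[-0.387,0,-0.34],0.62,1]
    - [[-0.387,0,-0.34],0.62,1]
    - [[-0.387,0,-0.34],0.62,1]
    - [[-0.387,0,-0.34],0.62,1]
    - [[-0.387,0,-0.34],0.62,1]
    - [[-0.387,0,-0.34],0.62,1]
    - [[-0.387,0,-0.34],0.62,1]
    - [[-0.387,0,-0.34],0.62,1]
    - [[-0.387,0,-0.34],0.62,1]
    - [[-0.387,0,-0.34],0.62,1]
    - [[-0.387,0,-0.34],0.62,1]
    - [[-0.387,0,-0.34],0.62,1]
    - [[-0.387,0,-0.34],0.62,1]
  squeeze: 20

```text
clock: 1.5
eef_pos: [439.4, -21.9, 205.2]
eef_rot: [-1.571, -0.001, 2.97]
wrist_force: [0.3, 0.6, 0.1]
finger_gap: 0.5
```

```bash
python3 - <<'E'
from h import *
p,Rm,s=tool();print(p,Rm.round(3),s["clock"],s["joints"],s["finger_gap"])
E
```

```text
[439.39101859 -21.8588222  205.21288923] [[-0.985 -0.001 -0.171]
 [ 0.171  0.001 -0.985]
 [ 0.001 -1.    -0.001]] 1.5 [-1.33450810e-01  5.24094184e-02  1.81273966e+00  7.67121081e-04
  1.27724321e+00  1.60920710e+00] 0.4660613751552915
```

play_rows:
  series:
    - [[0,0.05,0],0,1]
    - [[0,0.1,0],0,1]
    - [[0,0.139,0],0,1]
    - [[0,0.139,0],0,1]
    - [[-0.008,0.139,0],0,1]
    - [[-0.016,0.139,0],0,1]
    - [[-0.024,0.139,0],0,1]
    - [[-0.032,0.139,0],0,1]
    - [[-0.04,0.139,0],0,1]
    - [[-0.048,0.139,0],0,1]
    - [[-0.055,0.139,0],0,1]
    - [[-0.06,0.139,0],0,1]
    - [[-0.06,0.139,0],0,1]

```text
clock: 2.8
eef_pos: [499.0, -32.1, 66.1]
eef_rot: [-1.572, -0.0, 2.969]
wrist_force: [0.0, -0.7, 0.7]
finger_gap: 0.2
```

```bash
python3 - <<'E'
from h import *
P,im=snap("top","t1");p,Rm,s=tool();print(p,s["wrist_force"],s["clock"])
a=cv2.resize(im[165:295,180:280],None,fx=4,fy=4,interpolation=cv2.INTER_CUBIC)
P,im2=snap("scene","s1");b=cv2.resize(im2[160:250,180:305],None,fx=3.2,fy=3.2,interpolation=cv2.INTER_CUBIC)
o=np.zeros((520,800,3),np.uint8);o[:,:400]=a;o[:b.shape[0],400:]=b
cv2.imwrite("pics/c1.png",o)
E
```

```text
[498.72845911 -32.03473281  66.04630729] [0.10238602 0.70152155 0.42535452] 2.85
```

View pics/c1.png

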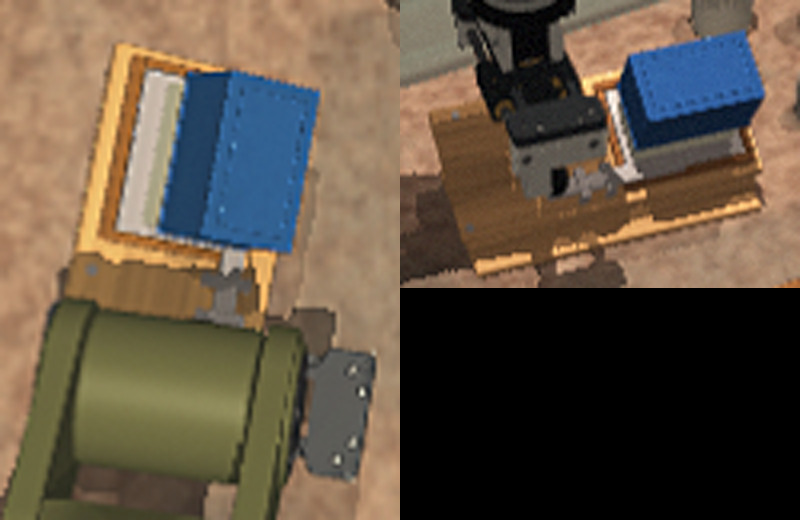

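play_rows:
  series:
    - [[-0.002,0,0],0,1]
    - [[-0.004,0,0],0,1]
    - [[-0.006,0,0],0,1]
    - [[-0.006,0,0],0,1]

```text
clock: 3.3
eef_pos: [501.5, -32.5, 65.8]
eef_rot: [-1.571, -0.009, 2.97]
wrist_force: [-25.2, 3.3, 18.3]
finger_gap: 0.6
```

play_rows:
  series:
    - [[0.02,0,0],0,1]
    - [[0.02,-0.05,0],0,0.5]
    - [[0.02,-0.1,0],0,0]
    - [[0.02,-0.15,0],0,0]
    - [[0.02,-0.17,0],0,0]
    - [[0.02,-0.17,0],0,0]

```text
clock: 3.9
eef_pos: [484.3, -29.5, 239.2]
eef_rot: [-1.572, -0.003, 2.97]
wrist_force: [0.5, -1.2, -0.9]
finger_gap: 36.8
```

```bash
cat >> pose.py <<'E'
print('---')
O=np.array([634.5,-7.4,0]);a=np.radians(80);ux=np.array([np.cos(a),np.sin(a),0]);uy=np.array([-np.sin(a),np.cos(a),0]);uz=np.array([0,0,1.])
W=lambda x,y,z:O+x*ux+y*uy+z*uz
ax=-.5*ux+.866*uz; sl=.866*ux+.5*uz
seat=W(0,0,62); lt=seat+108*ax
cs=[lt+i*28*sl+j*47*uy for i,j in((1,-1),(1,1),(-1,1),(-1,-1))]
print("scene pred",proj(Ps,cs).round(1).tolist())
print("scene seen",[tuple(np.round(sc(*q),1)) for q in((746,33),(622,55),(638,122),(763,93))])
print("top pred",proj(Pt,cs).round(1).tolist())
print("top seen",[tuple(np.round(top(*q),1)) for q in((231,70),(203,235),(292,252),(320,90))])
if 0: pass
C=seat+76.5*ax;p,Rm,st=tool();print("lid c",C,"tool->lid (tcp 19 below), tool axes m",((C-[0,0,19]-p)@Rm/1000).round(4),st["finger_gap"],st["clock"])
print("axis dir in tool",(ax@Rm).round(4))
E
python3 pose.py | sed -n '/---/,$p'
python3 - <<'E'
from h import *
snap("wrist","w2")
E
```

```text
---
scene pred [[287.0, 168.5], [250.6, 176.4], [257.3, 197.6], [293.9, 189.2]]
scene seen [(np.float64(287.8), np.float64(170.0)), (np.float64(249.0), np.float64(176.8)), (np.float64(254.0), np.float64(197.8)), (np.float64(293.1), np.float64(188.7))]
top pred [[237.6, 181.8], [230.1, 223.6], [252.6, 227.9], [259.7, 187.0]]
top seen [(np.float64(237.4), np.float64(182.1)), (np.float64(230.4), np.float64(223.4)), (np.float64(252.6), np.float64(227.6)), (np.float64(259.6), np.float64(187.1))]
lid c [627.8579572  -45.06889655 128.249     ] tool->lid (tcp 19 below), tool axes m [-0.1444  0.1295 -0.0092] 36.84472177211767 3.9
axis dir in tool [ 0.0035 -0.8664  0.4994]
```

View pics/w2.png

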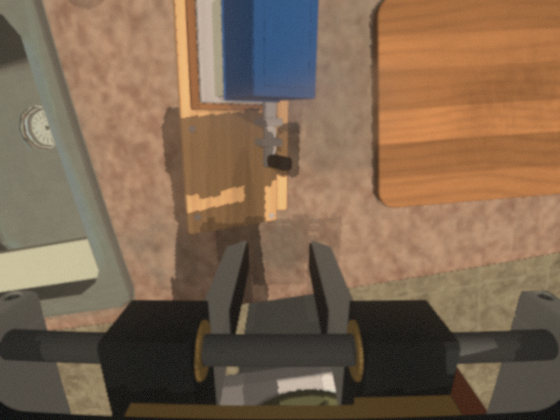

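```bash
cat >> pose.py <<'E'
print('+++')
Pw=params("wrist");w=cv2.imread("pics/w2.png")
print("wrist pred near corners",proj(Pw,[cs[1],cs[2],cs[3]]).round(1).tolist())
hv=cv2.cvtColor(w,cv2.COLOR_BGR2HSV);m=cv2.inRange(hv,(100,120,40),(125,255,255));m[:,:150]=0;m[:,350:]=0
for r in(20,40,60,80,90): c=np.where(m[r])[0];print(r,c.min(),c.max(),np.where(np.diff(hv[r,c.min():c.max(),2].astype(int))>12)[0]+c.min())
print("bottom row",np.where(m[:,290])[0].max())
kb=(hv[140:180,255:305,2]<45).astype(np.uint8);M=cv2.moments(kb,True);kc=(255+M["m10"]/M["m00"],140+M["m01"]/M["m00"]);k=onz(Pw,[kc],80)[0];print("knob px",kc,"stand y",(k-O)@uy,(k-O)@ux)
E
python3 pose.py | sed -n '/+++/,$p'
```

```text
+++
wrist pred near corners [[255.7, 94.4], [317.2, 96.6], [321.1, -32.8]]
20 237 315 [253]
40 239 314 [253]
60 245 313 [253]
80 254 284 [254]Traceback (most recent call last):
  File "pose.py", line 35, in <module>
    for r in(20,40,60,80,90): c=np.where(m[r])[0];print(r,c.min(),c.max(),np.where(np.diff(hv[r,c.min():c.max(),2].astype(int))>12)[0]+c.min())
                                                          ~~~~~^^
    return umr_minimum(a, axis, None, out, keepdims, initial, where)
ValueError: zero-size array to reduction operation minimum which has no identity
```

play_rows:
  series:
    - [[-0.05,0,-0.003],0,0]
    - [[-0.1,0,-0.006],0,0]
    - [[-0.144,0,-0.009],0,0]
    - [[-0.144,0,-0.009],0,0]
    - [[-0.144,0,-0.009],0,0]

```text
clock: 4.45
eef_pos: [626.7, -45.2, 232.8]
eef_rot: [-1.571, -0.01, 2.97]
wrist_force: [-0.2, -0.0, -0.6]
finger_gap: 80.9
```

```bash
python3 - <<'E'
from h import *
P,im=snap("wrist","w3")
np.save("w3P.npy",np.concatenate([x.ravel() for x in P]))
p,Rm,s=tool();print(p,s["finger_gap"],s["clock"])
E
python3 pose.py | sed -n '/^lid c/,/+++/p'
```

```text
[626.27184628 -45.11156126 234.18924325] 85.15798139621104 4.5
lid c [627.8579572  -45.06889655 128.249     ] tool->lid (tcp 19 below), tool axes m [-0.0026  0.1249 -0.0002] 85.15798139621104 4.5
axis dir in tool [ 0.0089 -0.8662  0.4996]
+++Traceback (most recent call last):
  File "pose.py", line 35, in <module>
    for r in(20,40,60,80,90): c=np.where(m[r])[0];print(r,c.min(),c.max(),np.where(np.diff(hv[r,c.min():c.max(),2].astype(int))>12)[0]+c.min())
                                                          ~~~~~^^
    return umr_minimum(a, axis, None, out, keepdims, initial, where)
ValueError: zero-size array to reduction operation minimum which has no identity
```

View pics/w3.png

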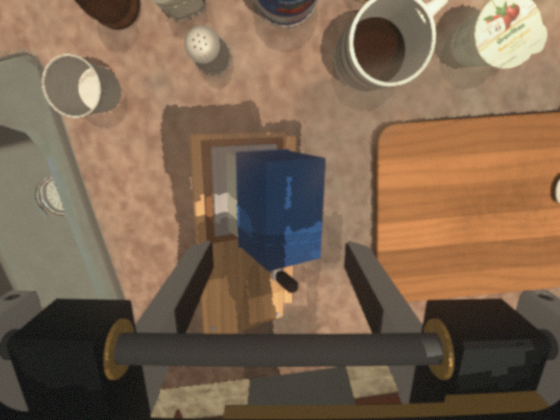

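play_rows:
  series:
    - [[-0.002,0,-0.001],0,0]
    - [[-0.002,0,-0.001],0,0]
    - [[-0.002,0.04,-0.001],0,0]
    - [[-0.002,0.08,-0.001],0,0]
    - [[-0.002,0.11,-0.001],0,0]
    - [[-0.002,0.125,-0.001],0,0]
    - [[-0.002,0.125,-0.001],0,0]
    - [[-0.002,0.125,-0.001],0,0]

```text
clock: 5.3
eef_pos: [628.0, -44.3, 110.9]
eef_rot: [-1.571, -0.007, 2.97]
wrist_force: [-0.1, 0.1, -0.3]
finger_gap: 93.8
```

```bash
python3 pose.py 2>/dev/null| sed -n '/^lid c/,/+++/p'
```

```text
lid c [627.8579572  -45.06889655 128.249     ] tool->lid (tcp 19 below), tool axes m [-0.      0.0017  0.0008] 93.77753749379862 5.3
axis dir in tool [ 0.007  -0.8663  0.4995]
+++
```

play_rows:
  series:
    - [[0,0.0015,0],0,0.08]
    - [[0,0.0015,0],0,0.12]
    - [[0,0.0015,0],0,0.14]
    - [[0,0.0015,0],0,0.16]
    - [[0,0.0015,0],0,0.2]
    - [[0,0.0015,0],0,0.25]
  squeeze: 6

```text
clock: 5.9
eef_pos: [628.2, -45.2, 110.3]
eef_rot: [-1.57, -0.005, 2.969]
wrist_force: [-1.5, -5.2, 4.2]
finger_gap: 79.1
```

play_rows:
  series:
    - [[0,0,0.0005],0,0.3]
    - [[0,0,0.0005],0,0.3]
    - [[0,0,0.0005],0,0.3]
    - [[0,0,0.0005],0,0.3]
  squeeze: 30

```text
clock: 6.3
eef_pos: [628.1, -45.6, 110.3]
eef_rot: [-1.57, -0.005, 2.969]
wrist_force: [-0.1, -0.7, -0.8]
finger_gap: 77.6
```

```bash
python3 - <<'E'
from h import *
p,Rm,s=tool();print(p,s["wrist_force"],s["moment"],s["finger_gap"],s["clock"])
a=np.radians(80);ax=np.array([-.5*np.cos(a),-.5*np.sin(a),.866]);print(ax@Rm)
P,im=snap("wrist","w4")
E
```

```text
[628.10464881 -45.57521846 110.2693933 ] [-0.09991771 -0.65082463 -0.80188073] [ 0.2080415   0.06989097 -0.02832321] 77.59629738323042 6.3
[ 0.00582548 -0.8657377   0.50042013]
```

View pics/w4.png

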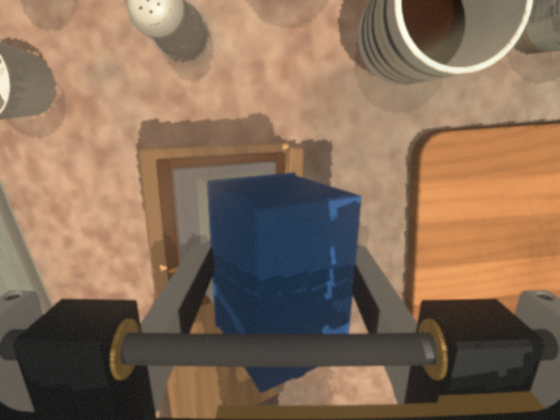

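play_rows:
  series:
    - [[0,-0.0026,0.0015],0,0.3]
    - [[0,-0.0052,0.003],0,0.3]
    - [[0,-0.0078,0.0045],0,0.3]
    - [[0,-0.0104,0.006],0,0.3]
    - [[0,-0.013,0.0075],0,0.3]

```text
clock: 6.85
eef_pos: [626.6, -53.0, 123.0]
eef_rot: [-1.57, -0.006, 2.969]
wrist_force: [0.0, 3.7, -10.7]
finger_gap: 77.8
```

```bash
python3 - <<'E'
from h import *
P,im2=snap("scene","s5");P,im=snap("wrist","w5")
b=cv2.resize(im2[140:240,200:320],None,fx=3.3,fy=3.3,interpolation=cv2.INTER_CUBIC)
o=np.zeros((420,800,3),np.uint8);o[:330,:396]=b;o[:300,400:]=cv2.resize(im,(400,300))
cv2.imwrite("pics/c5.png",o)
E
```

```text
(no output)
```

View pics/c5.png

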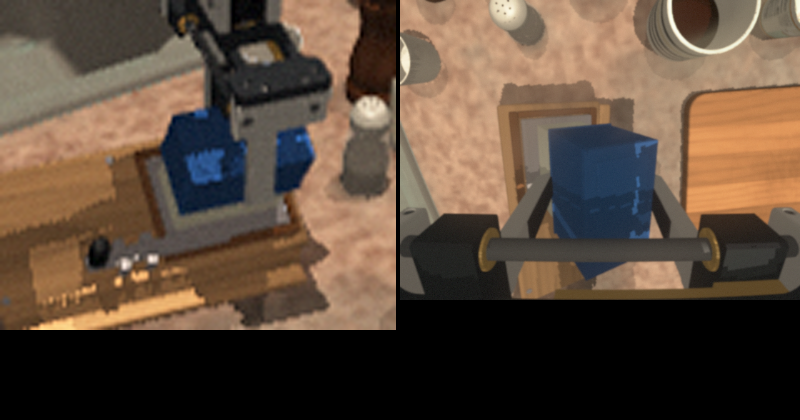

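play_rows:
  series:
    - [[0,-0.0043,0.0025],0,0.3]
    - [[0,-0.0087,0.005],0,0.3]
    - [[0,-0.013,0.0075],0,0.3]
    - [[0,-0.0173,0.01],0,0.3]
    - [[0,-0.0217,0.0125],0,0.3]
    - [[0,-0.026,0.015],0,0.3]
    - [[0,-0.0286,0.0165],0,0.3]

```text
clock: 7.65
eef_pos: [624.8, -70.3, 154.0]
eef_rot: [-1.57, -0.002, 2.969]
wrist_force: [-1.5, 0.9, -2.0]
finger_gap: 77.5
```

play_rows:
  series:
    - [[0,0,0],0,0.185]
    - [[0,-0.0043,0.0025],0,0.185]
    - [[0,-0.0087,0.005],0,0.185]
    - [[0,-0.013,0.0075],0,0.185]
    - [[0,-0.0173,0.01],0,0.185]
    - [[0,-0.026,0.015],0,0.185]
    - [[0,-0.0346,0.02],0,0.185]
    - [[0,-0.052,0.03],0,0.185]
    - [[0,-0.069,0.04],0,0.185]
    - [[0,-0.069,0.04],0,0.185]

```text
clock: 8.65
eef_pos: [618.7, -111.0, 225.9]
eef_rot: [-1.569, 0.002, 2.968]
wrist_force: [-0.2, 0.0, -1.2]
finger_gap: 78.0
```

```bash
python3 - <<'E'
from h import *
P,im2=snap("scene","s6");P,im=snap("wrist","w6");P,im3=snap("top","t6")
p,Rm,s=tool();print(p,s["finger_gap"])
b=cv2.resize(im2[120:240,180:330],None,fx=2.6,fy=2.6,interpolation=cv2.INTER_CUBIC)
o=np.zeros((600,800,3),np.uint8);o[:312,:390]=b;o[:300,400:]=cv2.resize(im,(400,300));o[320:600,:280]=cv2.resize(im3[160:300,180:320],(280,280))
cv2.imwrite("pics/c6.png",o)
E
```

```text
[ 617.90300898 -109.38310651  222.23132709] 77.85911179915324
```

View pics/c6.png

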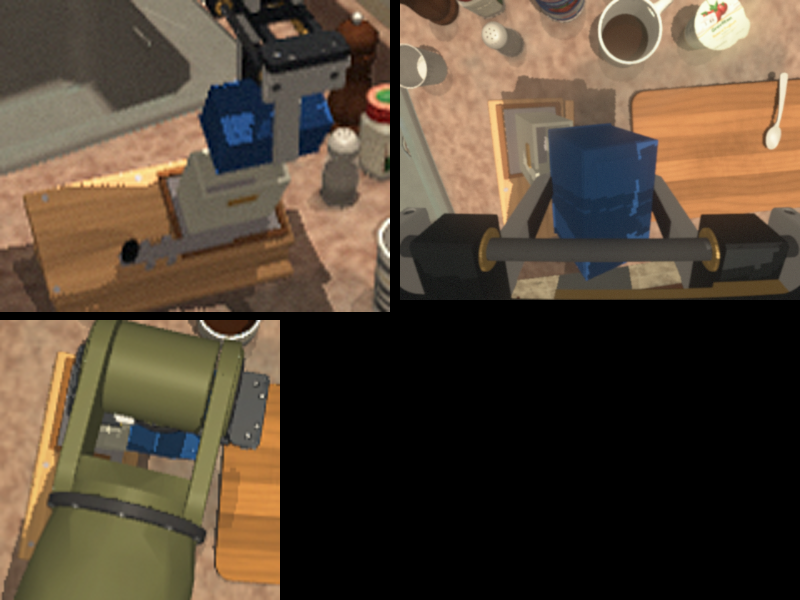

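play_rows:
  series:
    - [[0.018,0,0.045],0,0.185]
    - [[0.035,0,0.088],0,0.185]
    - [[0.052,0,0.132],0,0.185]
    - [[0.069,0,0.175],0,0.185]
    - [[0.069,0.04,0.175],0,0.185]
    - [[0.069,0.08,0.175],0,0.185]
    - [[0.069,0.12,0.175],0,0.185]
    - [[0.069,0.15,0.175],0,0.185]
    - [[0.069,0.165,0.175],0,0.185]
    - [[0.069,0.165,0.175],0,0.185]
    - [[0.069,0.165,0.175],0,0.185]

```text
clock: 9.9
eef_pos: [519.9, -270.1, 58.7]
eef_rot: [-1.569, -0.002, 2.969]
wrist_force: [0.4, 0.5, -0.1]
finger_gap: 77.8
```

```bash
python3 - <<'E'
from h import *
P,im2=snap("scene","s7");P,im=snap("wrist","w7")
p,Rm,s=tool();print(p,s["finger_gap"],s["clock"])
b=cv2.resize(im2[190:360,200:380],(423,400),interpolation=cv2.INTER_CUBIC)
o=np.zeros((400,800,3),np.uint8);o[:,:423]=b;o[:282,424:]=cv2.resize(im,(376,282))
cv2.imwrite("pics/c7.png",o)
E
```

```text
[ 520.1066821  -270.32985098   59.34603286] 77.65631247665284 10.0
```

View pics/c7.png

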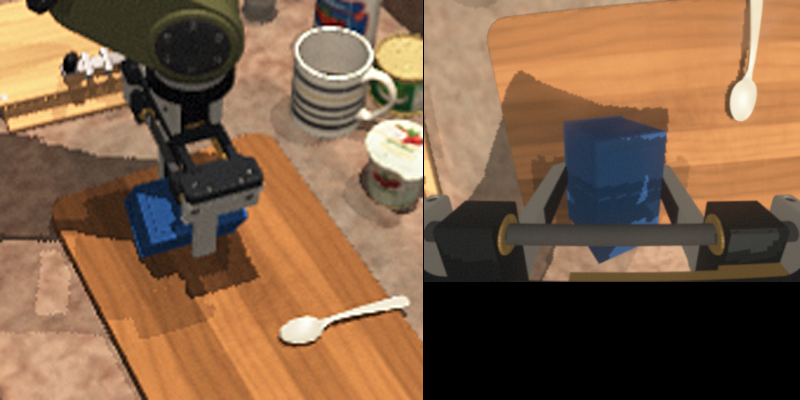

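play_rows:
  series:
    - [[0,0.004,0],0,0.185]
    - [[0,0.007,0],0,0.185]
    - [[0,0.01,0],0,0.185]
    - [[0,0.0125,0],0,0.185]
    - [[0,0.0125,0],0,0.185]
  squeeze: 8

```text
clock: 10.5
eef_pos: [519.9, -270.3, 46.4]
eef_rot: [-1.569, -0.002, 2.969]
wrist_force: [0.2, -0.8, -1.6]
finger_gap: 79.2
```

play_rows:
  series:
    - [[0,0.0015,0],0,0.25]
    - [[0,0.003,0],0,0.25]
    - [[0,0.0045,0],0,0.25]
    - [[0,0.006,0],0,0.25]
    - [[0,0.006,0],0,0.25]

```text
clock: 11.0
eef_pos: [520.1, -270.2, 40.5]
eef_rot: [-1.569, -0.001, 2.969]
wrist_force: [1.6, 2.9, 3.3]
finger_gap: 75.7
```

play_rows:
  series:
    - [[0,0.0015,0],0,0.4]
    - [[0,0.003,0],0,0.4]
    - [[0,0.0045,0],0,0.4]
    - [[0,0.006,0],0,0.4]
    - [[0,0.006,0],0,0.4]

```text
clock: 11.5
eef_pos: [519.8, -270.2, 34.0]
eef_rot: [-1.569, -0.002, 2.969]
wrist_force: [-0.3, 0.5, -0.5]
finger_gap: 71.3
```

play_rows:
  series:
    - [[0,0.0015,0],0,0.45]
    - [[0,0.003,0],0,0.45]
    - [[0,0.0045,0],0,0.45]
    - [[0,0.006,0],0,0.45]
    - [[0,0.006,0],0,0.45]

```text
clock: 12.0
eef_pos: [519.7, -270.2, 27.7]
eef_rot: [-1.569, -0.002, 2.969]
wrist_force: [0.1, -0.4, -1.1]
finger_gap: 55.7
```

play_rows:
  series:
    - [[0,0.001,0],0,0.45]
    - [[0,0.002,0],0,0.45]
    - [[0,0.002,0],0,0.45]

```text
clock: 12.3
eef_pos: [520.2, -270.4, 26.7]
eef_rot: [-1.569, -0.001, 2.969]
wrist_force: [-1.1, 2.5, 8.1]
finger_gap: 56.0
```

```bash
python3 - <<'E'
from h import *
p,Rm,s=tool();print(p,s["wrist_force"],s["finger_gap"])
P,im2=snap("scene","s8");P,im=snap("wrist","w8")
b=cv2.resize(im2[190:360,200:380],(423,400),interpolation=cv2.INTER_CUBIC)
o=np.zeros((400,800,3),np.uint8);o[:,:423]=b;o[:282,424:]=cv2.resize(im,(376,282))
cv2.imwrite("pics/c8.png",o)
E
```

```text
[ 520.19794278 -270.37050536   26.66886483] [-1.14081795  2.49109205  8.12075115] 56.04855370045149
```

View pics/c8.png

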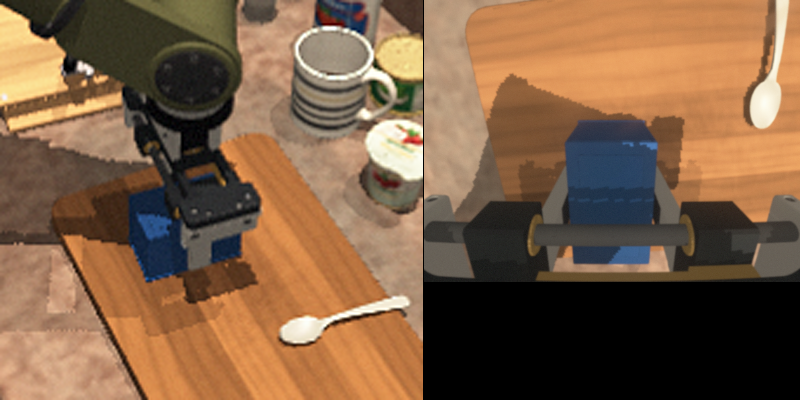

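play_rows:
  series:
    - [[0,-0.001,0],0,0.38]
    - [[0,-0.001,0],0,0.3]
    - [[0,-0.001,0],0,0.2]
    - [[0,-0.001,0],0,0.1]
    - [[0,-0.001,0],0,0.05]
    - [[0,-0.001,0],0,0.05]
    - [[0,-0.03,0],0,0.05]
    - [[0,-0.07,0],0,0.05]
    - [[0,-0.12,0],0,0.05]
    - [[0,-0.17,0],0,0.05]
    - [[0.05,-0.18,0.05],0,0.05]
    - [[0.1,-0.18,0.1],0,0.05]
    - [[0.12,-0.18,0.15],0,0.05]
    - [[0.13,-0.18,0.2],0,0.05]
    - [[0.13,-0.18,0.2],0,0.05]
    - [[0.13,-0.18,0.2],0,0.05]

```text
clock: 14.0
eef_pos: [355.1, -448.1, 206.9]
eef_rot: [-1.568, -0.001, 2.964]
wrist_force: [-0.0, -0.1, -1.0]
finger_gap: 89.5
```

```bash
python3 - <<'E'
from h import *
Ps,s=snap("scene","s9");P,t=snap("top","t9")
b=cv2.resize(s[140:360,180:400],(400,400),interpolation=cv2.INTER_CUBIC)
a=cv2.resize(t[120:310,180:370],(400,400),interpolation=cv2.INTER_CUBIC)
cv2.imwrite("pics/c9.png",np.hstack([b,a]))
hsv=cv2.cvtColor(t,cv2.COLOR_BGR2HSV);m=cv2.inRange(hsv,(100,120,40),(125,255,255));m[:, :270]=0;m[310:]=0;m[:150]=0
c=max(cv2.findContours(m,0,2)[1-1],key=cv2.contourArea);r=cv2.boxPoints(cv2.minAreaRect(c));w=onz(P,r,85);print("lid top corners",w.round(0).tolist(),np.linalg.norm(np.diff(w,axis=0),axis=1))
t0=cv2.imread("pics/t0.png");d=np.abs(t.astype(int)-t0).max(2)
for n,(x0,y0,x1,y1) in dict(mug=(275,130,325,175),yog=(328,140,368,175),cup=(148,135,180,168),spoon=(382,190,402,248)).items(): print(n,(d[y0:y1,x0:x1]>40).sum())
E
```

```text
lid top corners [[480.0, -228.0, 85.0], [570.0, -245.0, 85.0], [560.0, -305.0, 85.0], [469.0, -289.0, 85.0]] [91.77072649 61.54214464 91.82205743]
mug 0
yog 0
cup 0
spoon 0
```

View pics/c9.png

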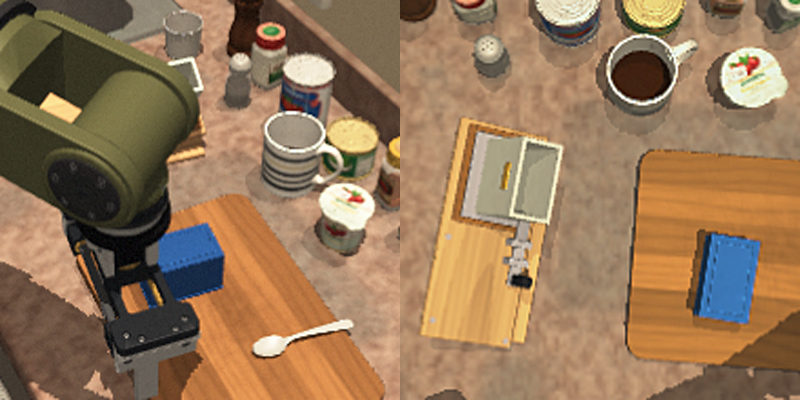

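```bash
python3 - <<'E'
from h import *
P=params("top");f=lambda x,y:((x-400+.5)*190/400+180-.5,(y+.5)*190/400+120-.5)
O=np.array([634.5,-7.4,0]);a=np.radians(80);ux=np.array([np.cos(a),np.sin(a),0]);uy=np.array([-np.sin(a),np.cos(a),0])
m=np.vstack([onz(P,[f(524,138),f(511,215)],62+.866*105+11.9),onz(P,[f(562,146),f(549,222)],62+.866*105-11.9)])
c=m.mean(0);print("mouth stand xy",(c-O)@ux,(c-O)@uy,"expected -52.5 0; z",c[2])
k=onz(P,[f(520,281)],82)[0];print("knob stand",(k-O)@ux,(k-O)@uy)
t0=cv2.imread("pics/t0.png");t=cv2.imread("pics/t9.png")
for n,im,r in(("t0",t0,(262,280)),("t9",t,(240,262))):
    b=(im[r[0]:r[1],228:248].max(2)<50).astype(np.uint8);M=cv2.moments(b,True);u=(228+M["m10"]/M["m00"],r[0]+M["m01"]/M["m00"]);k=onz(P,[u],80)[0];print(n,u,(k-O)@uy)
E
```

```text
mouth stand xy -52.82647216429185 0.616477811146756 expected -52.5 0; z 152.92999999999995
knob stand -47.42893581739787 110.07135288564042
t0 (233.86666666666667, 271.75555555555553) 154.33758441114642
t9 (237.28571428571428, 253.0952380952381) 109.6179280892407
```

Base mouth is within 1 mm of its seated place and the knob is at 110 mm, which is the home position. I'm handing in.

```bash
python3 -c "
from cell import manip
print(manip.sign_off())"
```

```text
the job is handed in; nothing more can be done
None
```

The job is done and handed in at about 14 s of the 46 s allowed. The tin was held down first, and the blue lid now stands upright, open side down, on the board.

- **Bar:** I pushed it home with shut fingers until it stopped hard at about 25 N. In the last picture the knob is 110 mm from the tin's axis, as it should be.
- **Lid off:** The moves could not tilt the tool, so I did not grip with the fingers along the leaning axis. I pinched the lid between vertical fingers by its diagonal edges and drew it along the tin's axis; the wrist force was about 11 N when I checked it early in the pull.
- **Setting down:** I lowered the leaning lid onto the board until it turned flat between the fingers. At a gap of 56 mm and about 8 N of board contact, I let go.

**Last checks:**
- The base mouth is within about 1 mm of its seated position.
- The lid is upright near x 520, y -267 mm. Its outline measured about 92 x 62 mm against the true 94 x 56, because part of a side face counted as top.
- The mug, cup, spoon and yoghurt pot show no change from the first top view.
- No check failed. The wrist-camera estimate of the lid differed from the top view by about 1 mm.

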